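# Part-used freezer cartons, heavy end down

## Robot

A 6-joint arm with a two-finger parallel gripper is mounted at the origin on the work surface. World frame = base frame: x ahead of the robot, y to its left, z up, the work surface at z = 0. Lengths are in m, angles in degrees, forces in N, time in s.
With the tool pointing down it reaches from about 0.4 to 0.825 m from the base axis. Payload 7 kg.
Tool frame: the origin (TCP) lies at the very end of the fingers, on their centre line; the grasp point (between the pads) lies 19 mm behind it; z points along the fingers, y is the line along which they close (so a half turn about z gives the same grasp; the last joint's range is limited). The gripper opens to 88 mm and grips with 3 to 60 N. Pads are 19 mm wide; open, the fingers measure 130 mm over their backs; the gripper's body (78 mm by 193 mm) begins 47 mm behind the grasp point.
Start: joints at [-51.732, 20.546, 0.682, 0, -70.136, -16.507], TCP at [0.25, -0.627, 0.227] pointing down, gripper open.
Joint ranges: [-176.03, 176.03], [-82.01, 121.73], [-58.28, 71.71], [-173.87, 95.51], [-174.79, -0.11], [-173.66, 173.66]. Speed limits (degrees/s): [136.94, 136.94, 172.46, 180, 180, 180].

## Interface

Orientations are given as [roll, pitch, yaw] about the fixed x, y, z axes, in that order (R = Rz(yaw) Ry(pitch) Rx(roll)).
In Python, from plant import get_state, imaging, r, finder gives the robot as it stands.
- The arm moves only by the shell command python3 -m handwheel 'ROWS' [FORCE]. ROWS is JSON, a list of rows, each a list of 5 numbers: the closure, from 0 (fully open) to 1 (shut), then the shift along the world's x, y, z in cm, then the turn about the world's z in degrees. A call has 1 to 8 rows; each row is the pose to reach, as a shift and turn from the pose commanded when the call began; what a row does not reach only later rows make up. A row lasts 1/8 s, in which the tool goes at most 62.5 mm and 10.7 degrees, less where a joint would pass 70% of its speed; a pose out of reach is approached as far as the arm can. A call with a gripper value outside its range is refused whole. The fingers move at their own pace and stop on an object; FORCE is the grip in N (left out, the last holds). Time passes only in rows, so rows that repeat a pose let the fingers close. It gives the time, the measured TCP pose, the force, the opening and the grip force at its end, in the units of the state.
- get_state(): the state, without advancing time (a new reading comes with each control period).
- imaging.capture(name): name is "side" or "top"; returns (picture, depth): 400x640x3 uint8, red, green, blue; 400x640 float32, m along the optical axis (not along the pixel's ray), 0 where there is no reading.
- imaging.get_calibration(name): a dict with "fx", "fy", "cx", "cy" (pixels), "dist" ([k1, k2, p1, p2, k3] as OpenCV has them; the pictures are not rectified), "rvec" (rotation vector, rad) and "tvec" (3), from world to camera coordinates, as OpenCV has them. Camera axes: x right, y down, z forward; pixel columns grow to the right and rows downward; lengths in m; the calibration is good to about 2 mm. A picture is of the moment at which its call begins. get_calibration takes no time and is no camera call.
- r.close_job(): hands the job in; it is judged then, once.
Trained networks look in the newest picture that a camera, given by its name, has taken for a name from the list of things; names that differ only in an ending like _2 or _b are one class to them, and where a whole thing is asked for, a point or a joint stands for the part that bears it (a point fixed in the world has none). Each returns a list of dicts, best first, with "p" (0 to 1); they miss things now and then, are a little off and sometimes report something else, mostly with a low value. They report only what shows in the picture. A call takes as long as a camera call. They do not tell look-alikes from the thing itself.
- finder.cut_out(camera, query): "region" (400x640 bool, what is visible of it) and "pixel" ([column, row] in pixels, amid what is visible of it).
The state is a dict: "time_s": time; "joints": joint angles; "qd": joint speeds; "joint_torque": joint torques, N m; "tcp_pos": TCP position; "eef_rot": TCP orientation; "contact_force": force on the tool from outside, world axes, zero at the start; "moment": the same for the moment, N m; "gripper_width": finger opening in m; "gripper_force": force on a finger pad.
Only numpy, scipy, OpenCV 4.12 (cv2) and the standard library are available. Lean on these libraries where they do the work, as an engineer would, in place of code of your own. Each camera call takes 0.05 s, during which the arm holds its last target. There are 200 camera calls.

## Task

The two closed cartons lying on the steel table are half used: one end still holds a full frozen pack, the other an empty one, and you cannot see which. Find the heavy end of each (lifting it by its middle will tell you), then stand both in the open shipping case beside the carton already there, heavy end down, set down rather than dropped in; leave everything else where it is.

Things in the scene. Friction and masses are not known exactly. Their poses are not given: they have to be found in the camera images.
- carton_a: closed off-white food carton, 150 mm long, 54 x 54 mm across, blue band and white label round the middle, both ends alike; lies on the table. Origin at its centre, x along its length. Inside, end to end, a full frozen pack (0.18 to 0.25 kg; geom carton_a_full_c0, centre 36 mm from the middle) and an empty one; which is at the +x end varies by start. Shell 0.05 kg.
- carton_b: closed off-white food carton, 150 mm long, 54 x 54 mm across, blue band and white label round the middle, both ends alike; lies on the table. Origin at its centre, x along its length. Inside, end to end, a full frozen pack (0.18 to 0.25 kg; geom carton_b_full_c0, centre 36 mm from the middle) and an empty one; which is at the +x end varies by start. Shell 0.05 kg.
- carton_a_mid (a point): middle of carton_a (axes as the carton's). Gripped here and lifted, the carton pulls with 0.06 to 0.09 N m towards its heavy end, and in a light grip that end sags: by some 10 to 30 degrees at 3.5 N, less in a firmer one; same for carton_b.
- carton_b_mid (a point): middle of carton_b. Pinched instead across its width, 30 mm from the light end, in a light grip (3 to 5 N) and lifted, either carton swings in the fingers until it hangs within some 10 degrees of upright, heavy end down; lowered onto a flat surface and let go, it squares itself on its foot.
- case: brown corrugated case, no lid, 80 mm high, fixed to the table. Inside 212 mm long (x) by 84 mm wide (y), floor 4 mm thick; outside 228 x 100 mm. Origin at the centre of its underside, z up. A row of three cartons fits, standing on end: one is at the +x end already; the free places are at about x = -70 mm and x = 0, y = 0.
- stored_carton: a carton of the same size and look, full (0.26 kg), already standing on end in the case, at its +x end (about x = 74 mm in the case's frame). Origin at the centre of its foot, z axis up along its 150 mm length.
- tub: yellow plastic bowl, 170 mm across the rim, 100 mm high, to be left alone. Origin at the centre of its underside.
- tape_roll: roll of brown packing tape lying flat, 104 mm across, 48 mm high, to be left alone. Origin at the centre of its underside.
- safety_knife: orange safety knife lying flat, about 155 mm long, 26 mm wide and 17 mm high, to be left alone. Origin under its middle, x axis along its length.
Things that resemble listed ones, but are neither listed nor needed, are in the scene too. What is shaped like the carton_a but brown or pink is not meant.

How it is judged (in metres and radians):
At the end, for the whole second after the job is handed in: Both cartons stand on end in the case, upright within 0.15 rad, the full pack at the bottom (its centre less than 65 mm above the case's underside), at rest (under 0.02 m/s and 0.1 rad/s) and released; the stored carton still stands upright in its place, moved less than 30 mm ((angle between carton_a's own x axis and vertical below 0.15 rad or angle between carton_a's own x axis and vertical above 2.99 rad) and z of each of carton_a_full_c0, carton_b_full_c0 in the frame of case below 0.065 m and z of carton_a in the frame of case between 0.065 and 0.095 m and x of carton_a in the frame of case between -0.106 and 0.106 m and y of carton_a in the frame of case between -0.042 and 0.042 m and linear speed of each of carton_a, carton_b below 0.02 m/s and angular speed of each of carton_a, carton_b below 0.1 rad/s and (angle between carton_b's own x axis and vertical below 0.15 rad or angle between carton_b's own x axis and vertical above 2.99 rad) and z of carton_b in the frame of case between 0.065 and 0.095 m and x of carton_b in the frame of case between -0.106 and 0.106 m and y of carton_b in the frame of case between -0.042 and 0.042 m and angle between stored_carton's own z axis and vertical below 0.15 rad and z of stored_carton in the frame of case below 0.02 m and distance of stored_carton from where it was at the start of the episode below 0.03 m); the robot touches nothing.
It fails at once if a carton is let fall into the case (falling free, touching no finger, faster than 0.6 m/s: a drop of about 20 mm) ((linear speed of carton_a above 0.6 m/s and contact force between the fingers and carton_a below 0.2 N and x of carton_a in the frame of case between -0.12 and 0.12 m and y of carton_a in the frame of case between -0.06 and 0.06 m) or (linear speed of carton_b above 0.6 m/s and contact force between the fingers and carton_b below 0.2 N and x of carton_b in the frame of case between -0.12 and 0.12 m and y of carton_b in the frame of case between -0.06 and 0.06 m)).
It fails at once if the tub, the tape roll or the knife is pushed more than 25 mm (distance of any of tub, tape_roll, safety_knife from where it was at the start of the episode above 0.025 m).
It also fails if it takes over 72 s, if anything falls off the work surface, if the arm or the gripper's body presses on something with over 40 N, if the wrist force passes 120 N, or if a joint passes its speed limit or range.

## Working session

There is one attempt and no reset: what is moved stays moved. The work goes in short steps, Python scripts to look and compute and a shell command to move; the robot and the scene stay as the last step left them, time stands still between calls to the robot, and variables do not carry over. Pictures are saved under pics/ and viewed, at most 10 in all, crops included, and the job is handed in when it is done.

```bash
mkdir -p pics; cat > h.py <<'E'
import numpy as np, cv2
from plant import get_state, imaging, r, finder
def world(cam, depth, mask):
    c=imaging.get_calibration(cam)
    v,u=np.nonzero(mask&(depth>0)); d=depth[v,u]
    K=np.array([[c['fx'],0,c['cx']],[0,c['fy'],c['cy']],[0,0,1.]])
    n=cv2.undistortPoints(np.c_[u,v].astype(float).reshape(-1,1,2),K,np.array(c['dist'],float)).reshape(-1,2)
    P=np.c_[n*d[:,None],d]
    R=cv2.Rodrigues(np.array(c['rvec'],float))[0]
    return (P-np.array(c['tvec']).ravel())@R, np.c_[u,v]
def save(n,p): cv2.imwrite('pics/'+n+'.png',p[:,:,::-1])
E
python3 - <<'E'
from h import *
for cam in('top','side'):
    p,d=imaging.capture(cam); save('a_'+cam,p)
    for q in('carton_a','case','stored_carton','tub','tape_roll','safety_knife'):
        for o in finder.cut_out(cam,q):
            m=o['region'].astype(bool)
            P,_=world(cam,d,m)
            if len(P)<10: continue
            top=P[P[:,2]>np.percentile(P[:,2],90)-.008]
            rc=cv2.minAreaRect((top[:,:2]*1000).astype(np.float32))
            print(cam,q,round(o['p'],2),np.round(o['pixel']),m.sum(),'z',np.round(np.percentile(P[:,2],[5,95]),3),'rect',np.round(rc[0]),np.round(rc[1]),round(rc[2]))
E
```

```text
top carton_a 0.93 [385. 260.] 1020 z [0.019 0.058] rect [ 329. -335.] [149.  57.] 4
top carton_a 0.89 [445. 185.] 963 z [0.019 0.057] rect [ 590. -539.] [147.  54.] 58
top carton_a 0.89 [451. 255.] 1166 z [0.002 0.057] rect [ 359. -542.] [150.  56.] 11
top carton_a 0.79 [311. 205.] 881 z [0.042 0.058] rect [516. -95.] [150.  55.] 82
top carton_a 0.59 [385. 202.] 921 z [0.024 0.057] rect [ 519. -340.] [ 56. 154.] 47
top case 0.71 [392. 143.] 371 z [0.003 0.02 ] rect [ 713. -367.] [154.  28.] 52
top case 0.6 [204. 201.] 2204 z [0.002 0.082] rect [543. 221.] [101. 228.] 73
top stored_carton 0.61 [216. 164.] 652 z [0.028 0.157] rect [616. 194.] [54. 54.] 74
top tub 0.75 [333. 119.] 2189 z [0.004 0.098] rect [ 774. -169.] [163. 163.] 65
top tape_roll 0.56 [249. 120.] 579 z [0.007 0.052] rect [769.  85.] [102.  99.] 27
top safety_knife 0.78 [395. 149.] 263 z [0.01 0.02] rect [ 709. -367.] [148.  26.] 56
top safety_knife 0.74 [389. 203.] 874 z [0.047 0.057] rect [ 518. -339.] [ 56. 151.] 47
top safety_knife 0.49 [334. 118.] 2227 z [0.004 0.099] rect [ 775. -167.] [165. 165.] 74
side carton_a 0.75 [399. 177.] 1182 z [0.007 0.058] rect [ 330. -333.] [150.  64.] 4
side carton_a 0.75 [324. 137.] 915 z [0.003 0.058] rect [ 588. -537.] [157.  63.] 58
side carton_a 0.66 [338. 169.] 1027 z [0.008 0.058] rect [ 516. -339.] [ 61. 157.] 46
side carton_a 0.63 [325. 221.] 1151 z [0.01  0.058] rect [515. -95.] [156.  56.] 82
side case 0.86 [303. 306.] 4404 z [0.005 0.084] rect [544. 221.] [106. 231.] 73
side stored_carton 0.81 [265. 274.] 1408 z [0.047 0.158] rect [616. 195.] [57. 57.] 76
side tub 0.71 [242. 183.] 2324 z [0.017 0.101] rect [ 774. -168.] [169. 169.] 60
side tape_roll 0.78 [217. 259.] 1289 z [0.005 0.053] rect [770.  84.] [102. 105.] 44
side safety_knife 0.54 [285. 159.] 245 z [0.004 0.02 ] rect [ 703. -375.] [122.  33.] 50
```

View pics/a_top.png

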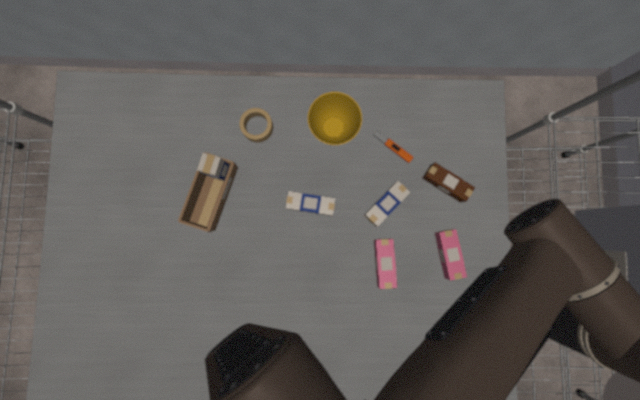

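View pics/a_side.png

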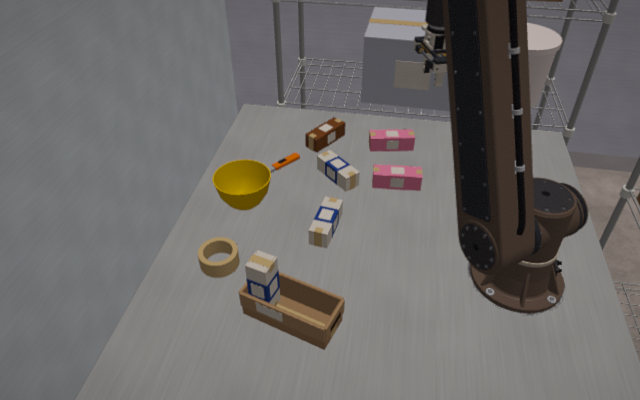

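Candidates for the cartons in the top picture are (311,204) and (388,203), which are off-white with a blue band and fit. (386,264) and (451,255) are pink and (448,182) is brown, so those are not meant. The upright carton at (209,164) is the stored one. I'll confirm this in one crop and refine the poses.

```bash
python3 - <<'E'
from h import *
p,d=imaging.capture('top'); save('b_crop',cv2.resize(p[80:300,170:490],None,fx=2.4,fy=2.4,interpolation=cv2.INTER_CUBIC))
s=get_state()
for k in('time_s','joints','tcp_pos','eef_rot','contact_force','moment','gripper_width'): print(k,np.round(s[k],3))
E
```

```text
time_s 0.75
joints [-5.1729e+01  2.0540e+01  6.8200e-01 -2.0000e-03 -7.0137e+01 -1.6505e+01]
tcp_pos [ 0.25  -0.627  0.227]
eef_rot [-1.79996e+02  4.00000e-03 -1.58236e+02]
contact_force [ 0.767 -0.482 -0.193]
moment [ 0.104 -0.026  0.036]
gripper_width 0.088
```

View pics/b_crop.png

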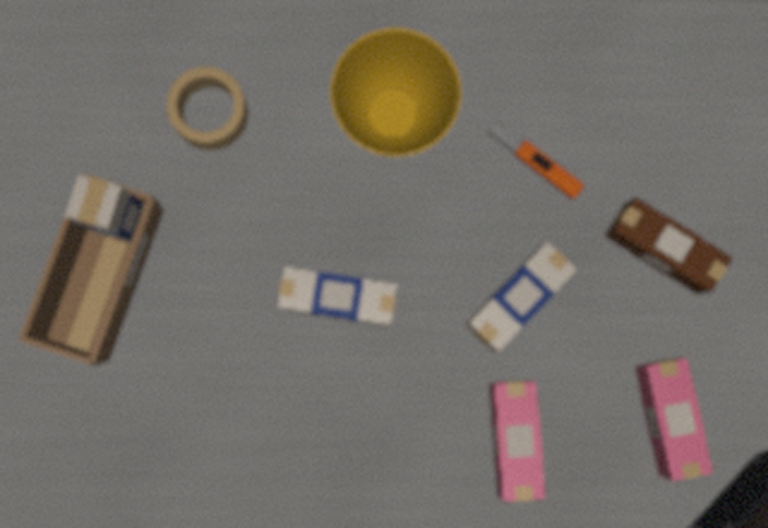

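The crop shows two off-white cartons with blue bands: (337,295) and (523,296) in the crop. The pink and brown ones are the look-alikes. Next I go above carton_b at world (519,-340), yaw 137°, which needs a turn of -65.

```bash
python3 -m handwheel '[[0,13,14,-4,-32],[0,26.9,28.7,-8,-65],[0,26.9,28.7,-8,-65],[0,26.9,28.7,-8,-65],[0,26.9,28.7,-8,-65],[0,26.9,28.7,-8,-65],[0,26.9,28.7,-8,-65],[0,26.9,28.7,-8,-65]]' 3.5
```

```text
time_s: 1.75
tcp_pos: [0.5208, -0.3375, 0.1457]
eef_rot: [-180.0, -0.1, 136.9]
contact_force: [-0.9, 0.4, 0.0]
gripper_width: 0.0874
gripper_force: 0.0
```

```bash
python3 -m handwheel '[[0,0,0,-6,0],[0,0,0,-11,0],[0,0,0,-13.8,0],[0,0,0,-13.8,0],[1,0,0,-13.8,0],[1,0,0,-13.8,0],[1,0,0,-13.8,0],[1,0,0,-13.8,0]]' 3.5; python3 -m handwheel '[[1,0,0,0,0],[1,0,0,2,0],[1,0,0,4,0],[1,0,0,6,0],[1,0,0,6,0],[1,0,0,6,0],[1,0,0,6,0]]'
python3 - <<'E'
from h import *
s=get_state(); print(np.round(s['moment'],3),np.round(s['contact_force'],2))
ang=np.radians(137);e=np.array([np.cos(ang),np.sin(ang)])
for cam in('top','side'):
    p,d=imaging.capture(cam); save('c_'+cam,p)
    for o in finder.cut_out(cam,'carton_b'):
        P,_=world(cam,d,o['region'].astype(bool)); c=np.array([.519,-.34]); t=(P[:,:2]-c)@e
        if len(P)<10 or abs(np.median(P[:,0])-.52)>.08 or abs(np.median(P[:,1])+.34)>.08: continue
        print(cam,o['p'],[(b,len(P[(t>b-10e-3)&(t<b+.01)]),np.round(np.percentile(P[(t>b-.01)&(t<b+.01),2],[5,50,95]),3)) for b in(-.06,-.04,.04,.06) if ((t>b-.01)&(t<b+.01)).sum()>3])
E
```

```text
time_s: 2.75
tcp_pos: [0.5194, -0.3401, 0.0094]
eef_rot: [180.0, 0.1, 136.8]
contact_force: [-1.1, 0.2, 5.3]
gripper_width: 0.0541
gripper_force: 3.6
time_s: 3.62
tcp_pos: [0.5185, -0.3395, 0.0673]
eef_rot: [-180.0, -0.1, 136.7]
contact_force: [0.0, 0.4, -2.3]
gripper_width: 0.0539
gripper_force: 3.5
[-0.096 -0.064  0.007] [ 0.02  0.44 -2.3 ]
top 0.59 [(0.04, 143, array([0.031, 0.067, 0.078])), (0.06, 109, array([0.039, 0.05 , 0.057]))]
side 0.68 [(0.04, 190, array([0.025, 0.065, 0.081])), (0.06, 119, array([0.041, 0.05 , 0.059]))]
```

```bash
python3 -c "
import cv2;p=cv2.imread('pics/c_side.png')[90:240,250:450];cv2.imwrite('pics/c_crop.png',cv2.resize(p,None,fx=3,fy=3))"
```

```text
(no output)
```

View pics/c_crop.png

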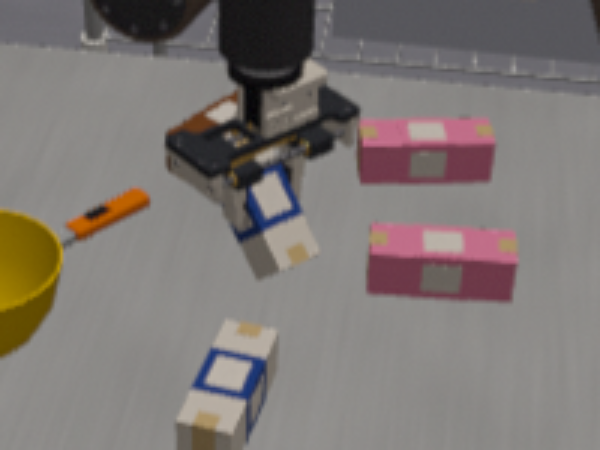

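The crop shows the carton's end towards the case, at (285,255), sagging strongly. The heavy end therefore lies along 137° and the light end along -43°. I'll set it down, let go, and measure again.

```bash
python3 -m handwheel '[[1,0,0,-2.5,0],[1,0,0,-4.5,0],[1,0,0,-6,0],[1,0,0,-6,0],[0,0,0,-6,0],[0,0,0,-6,0],[0,0,0,-6,0],[0,0,0,5,0]]'; python3 -m handwheel '[[0,6,-6,5,0],[0,12,-12,5,0],[0,12,-12,5,0]]'
cat > meas.py <<'E'
from h import *
import sys
def meas(c,cams=('top','side'),zt=None):
    for cam in cams:
        p,d=imaging.capture(cam)
        for o in finder.cut_out(cam,'carton_b'):
            P,_=world(cam,d,o['region'].astype(bool))
            if len(P)<10 or np.hypot(*(np.median(P[:,:2],0)-c))>.08: continue
            top=P[P[:,2]>np.percentile(P[:,2],90)-.008]
            rc=cv2.minAreaRect((top[:,:2]*1000).astype(np.float32))
            print(cam,round(o['p'],2),'z',np.round(np.percentile(P[:,2],[5,95]),3),np.round(rc[0],1),np.round(rc[1]),round(rc[2],1))
    return p
meas(np.array([float(sys.argv[1]),float(sys.argv[2])]))
E
python3 meas.py .519 -.34
```

```text
time_s: 4.82
tcp_pos: [0.5159, -0.3386, 0.0673]
eef_rot: [-179.8, -0.5, 136.7]
contact_force: [1.9, -0.6, 1.0]
gripper_width: 0.0857
gripper_force: 0.0
time_s: 5.2
tcp_pos: [0.6408, -0.4613, 0.123]
eef_rot: [180.0, 0.1, 136.8]
contact_force: [1.4, 0.4, -0.7]
gripper_width: 0.0877
gripper_force: 0.0
top 0.56 z [0.051 0.058] [ 553.8 -398.4] [ 41. 108.] 68.7
side 0.92 z [0.005 0.058] [ 545.5 -362.2] [ 60. 156.] 46.4
```

```bash
python3 -m handwheel '[[0,-3,9,2,10],[0,-6,18,2,20],[0,-9,27,2,30],[0,-12.4,36.5,2,40],[0,-12.4,36.5,2,50],[0,-12.4,36.5,2,60],[0,-12.4,36.5,2,70],[0,-12.4,36.5,2,80]]' 3.5; python3 -m handwheel '[[0,0,0,0,10],[0,0,0,0,20],[0,0,0,0,30],[0,0,0,0,40],[0,0,0,0,45],[0,0,0,0,45],[0,0,0,0,45]]';python3 meas.py .519 -.34; python3 meas.py .516 -.095
```

```text
time_s: 6.4
tcp_pos: [0.5137, -0.0932, 0.1419]
eef_rot: [-180.0, 0.1, -142.7]
contact_force: [0.2, -0.1, -0.1]
gripper_width: 0.0873
gripper_force: 0.0
time_s: 7.28
tcp_pos: [0.5146, -0.0947, 0.1413]
eef_rot: [-180.0, 0.0, -98.3]
contact_force: [-0.3, -0.5, 0.5]
gripper_width: 0.0877
gripper_force: 0.0
top 0.85 z [0.037 0.058] [ 547.5 -364.5] [ 56. 153.] 45.3
side 0.58 z [0.006 0.227] [ 507.  -186.4] [ 41. 264.] 7.0
top 0.54 z [0.05  0.058] [ 507.8 -148.3] [44. 54.] 77.8
side 0.56 z [0.003 0.058] [514.7 -94.5] [152.  56.] 81.4
```

```bash
python3 -m handwheel '[[0,0,0,-6,0],[0,0,0,-11,0],[0,0,0,-13.2,0],[0,0,0,-13.2,0],[1,0,0,-13.2,0],[1,0,0,-13.2,0],[1,0,0,-13.2,0],[1,0,0,-13.2,0]]' 4.5; python3 -m handwheel '[[1,0,0,0,0],[1,0,0,1.5,0],[1,0,0,3,0],[1,0,0,4,0],[1,0,0,4,0],[1,0,0,4,0],[1,0,0,4,0]]'
python3 - <<'E'
from h import *
ang=np.radians(82);e=np.array([np.cos(ang),np.sin(ang)])
p,d=imaging.capture('side'); save('d_side',p); cv2.imwrite('pics/d_crop.png',cv2.resize(p[130:280,230:430,::-1],None,fx=3,fy=3))
for o in finder.cut_out('side','carton_b'):
    P,_=world('side',d,o['region'].astype(bool)); t=(P[:,:2]-[.516,-.095])@e
    if abs(np.median(P[:,1])+.095)>.07: continue
    print([(b,np.round(np.percentile(P[(t>b-.01)&(t<b+.01),2],[5,50,95]),3)) for b in(-.06,-.04,.04,.06) if ((t>b-.01)&(t<b+.01)).sum()>3])
E
```

```text
time_s: 8.68
tcp_pos: [0.5153, -0.0948, 0.0096]
eef_rot: [-180.0, 0.0, -98.2]
contact_force: [-0.5, 0.2, 4.8]
gripper_width: 0.0537
gripper_force: 4.5
time_s: 9.55
tcp_pos: [0.5148, -0.0949, 0.0486]
eef_rot: [179.9, -0.0, -98.2]
contact_force: [-1.2, 0.6, -2.5]
gripper_width: 0.054
gripper_force: 4.5
[(-0.04, array([0.037, 0.094, 0.098])), (0.04, array([0.052, 0.093, 0.098])), (0.06, array([0.046, 0.091, 0.095]))]
```

View pics/d_crop.png

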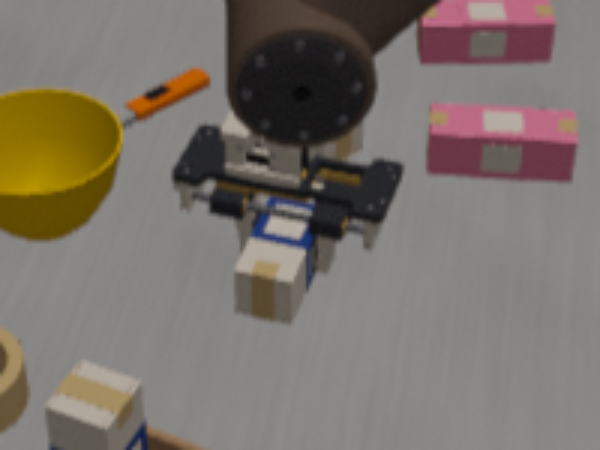

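It shows almost level at 4.5 N, so I'll raise it a little and lighten the grip to let it sag.

```bash
python3 -m handwheel '[[1,0,0,1.5,0],[1,0,0,1.5,0],[1,0,0,1.5,0],[1,0,0,1.5,0],[1,0,0,1.5,0]]' 3.3
python3 - <<'E'
from h import *
ang=np.radians(82);e=np.array([np.cos(ang),np.sin(ang)])
for cam in('side','top'):
  p,d=imaging.capture(cam)
  for o in finder.cut_out(cam,'carton_b'):
    P,_=world(cam,d,o['region'].astype(bool)); t=(P[:,:2]-[.516,-.095])@e
    if abs(np.median(P[:,1])+.095)>.07: continue
    print(cam,[(b,np.round(np.percentile(P[(t>b-.01)&(t<b+.01),2],[5,50,95]),3)) for b in(-.06,-.04,.04,.06) if ((t>b-.01)&(t<b+.01)).sum()>3])
E
```

```text
time_s: 10.28
tcp_pos: [0.515, -0.0949, 0.0639]
eef_rot: [180.0, -0.0, -98.2]
contact_force: [0.1, -0.6, -2.4]
gripper_width: 0.0542
gripper_force: 3.3
side [(-0.04, array([0.015, 0.112, 0.119])), (0.04, array([0.056, 0.092, 0.099])), (0.06, array([0.036, 0.079, 0.091]))]
top [(-0.06, array([0.079, 0.125, 0.129])), (-0.04, array([0.087, 0.12 , 0.302]))]
```

Carton_a sags about 19° at its +y end, so that end is heavy and the light end is along -98°. Setting it down now.

```bash
python3 -m handwheel '[[1,0,0,-2,0],[1,0,0,-3,0],[1,0,0,-4,0],[1,0,0,-5,0],[1,0,0,-5.5,0],[1,0,0,-5.5,0],[0,0,0,-5.5,0],[0,0,0,-5.5,0]]';python3 -m handwheel '[[0,0,0,0,0],[0,0,0,5,0],[0,0,0,9,0],[0,-0.6,-4.5,11,0],[0,-0.6,-4.5,11,0],[0,-0.6,-4.5,11,0]]'; python3 meas.py .516 -.095
```

```text
time_s: 11.48
tcp_pos: [0.5154, -0.0948, 0.0093]
eef_rot: [-180.0, 0.0, -98.2]
contact_force: [0.6, 0.6, 0.6]
gripper_width: 0.069
gripper_force: 0.0
time_s: 12.22
tcp_pos: [0.5089, -0.14, 0.1189]
eef_rot: [180.0, 0.0, -98.3]
contact_force: [-0.1, -0.1, -1.1]
gripper_width: 0.0876
gripper_force: 0.0
side 0.64 z [0.002 0.058] [514.4 -98.2] [159.  55.] 81.7
```

```bash
python3 -m handwheel '[[0,0,0,-6,0],[0,0,0,-11,0],[0,0,0,-11,0],[1,0,0,-11,0],[1,0,0,-11,0],[1,0,0,-11,0],[1,0,0,-11,0],[1,0,0,-11,0]]' 4;python3 -m handwheel '[[1,0,0,2,0],[1,0,0,4,0],[1,0,0,6,0],[1,0,0,8,0],[1,0,0,10,0],[1,0,0,12,0],[1,0,0,14,0],[1,0,0,16,0]]';python3 -m handwheel '[[1,0,0,0,0],[1,0,0,0,0],[1,0,0,0,0],[1,0,0,0,0]]'
python3 - <<'E'
from h import *
p,d=imaging.capture('side'); cv2.imwrite('pics/e_crop.png',cv2.resize(p[100:280,230:430,::-1],None,fx=3,fy=3))
E
```

```text
time_s: 13.42
tcp_pos: [0.5096, -0.1399, 0.0099]
eef_rot: [-179.9, 0.0, -98.2]
contact_force: [-1.9, 0.2, 6.1]
gripper_width: 0.0538
gripper_force: 4.0
time_s: 14.42
tcp_pos: [0.5086, -0.1398, 0.1694]
eef_rot: [180.0, 0.0, -98.3]
contact_force: [0.4, 0.0, -2.5]
gripper_width: 0.0541
gripper_force: 4.0
time_s: 14.92
tcp_pos: [0.5089, -0.1399, 0.1683]
eef_rot: [179.9, -0.0, -98.2]
contact_force: [-0.8, 0.5, -2.7]
gripper_width: 0.0542
gripper_force: 4.0
```

View pics/e_crop.png

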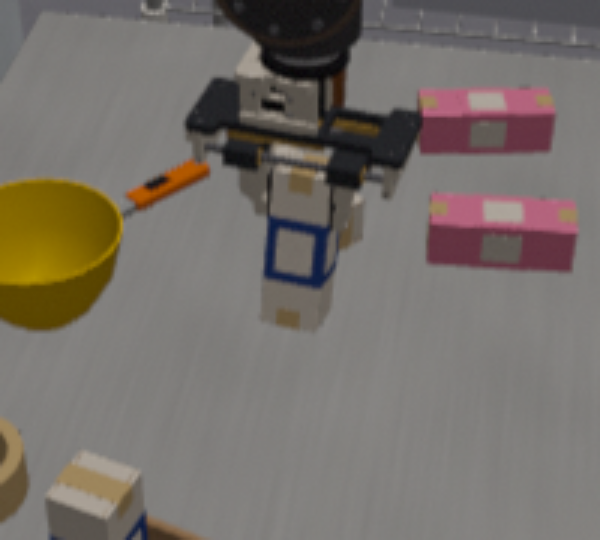

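It hangs nearly upright, heavy end down. I'll square it on the table, let go and regrip firmly.

```bash
python3 -m handwheel '[[1,0,0,-3,0],[1,0,0,-5,0],[1,0,0,-6,0],[1,0,0,-6.4,0],[1,0,0,-6.7,0],[1,0,0,-6.7,0]]' ;python3 -m handwheel '[[0,0,0,0,0],[0,0,0,0,0],[0,0,0,0,0],[0,0,0,0,0],[0,0,0,0,0]]'; python3 meas.py .509 -.14;python3 meas.py .547 -.364
```

```text
time_s: 15.72
tcp_pos: [0.5096, -0.14, 0.103]
eef_rot: [-179.9, -0.0, -98.2]
contact_force: [-1.3, 0.6, 1.8]
gripper_width: 0.0544
gripper_force: 4.0
time_s: 16.35
tcp_pos: [0.5092, -0.1399, 0.1021]
eef_rot: [-180.0, 0.0, -98.2]
contact_force: [-0.1, -0.4, 0.9]
gripper_width: 0.0871
gripper_force: 0.0
side 0.97 z [0.014 0.153] [ 512.2 -117. ] [59. 56.] 81.3
top 0.93 z [0.049 0.058] [ 548.2 -364.2] [ 55. 153.] 44.4
```

It squared itself about 23 mm off the finger line (centre ≈ (512,-117)). I'll recentre the fingers on it, grip firmly and lift.

```bash
python3 -m handwheel '[[0,0.15,1.1,0,0],[0,0.3,2.3,0,0],[0,0.3,2.3,0,0],[1,0.3,2.3,0,0],[1,0.3,2.3,0,0],[1,0.3,2.3,0,0],[1,0.3,2.3,0,0],[1,0.3,2.3,0,0]]' 12; python3 -m handwheel '[[1,0,0,3,0],[1,0,0,8,0],[1,0,0,12,0],[1,0,0,12,0],[1,0,0,12,0]]'; python3 meas.py .512 -.117;  python3 - <<'E'
from h import *
for cam in('top','side'):
    p,d=imaging.capture(cam)
    for o in finder.cut_out(cam,'case'):
        P,_=world(cam,d,o['region'].astype(bool)); P=P[np.hypot(P[:,0]-.543,P[:,1]-.221)<.2]
        if len(P)<300: continue
        P=P[(P[:,2]>.072)&(P[:,2]<.09)]; rc=cv2.minAreaRect((P[:,:2]*1000).astype(np.float32)); print(cam,o['p'],rc)
    for o in finder.cut_out(cam,'stored_carton'):
        P,_=world(cam,d,o['region'].astype(bool)); P=P[(P[:,2]>.145)&(np.hypot(P[:,0]-.616,P[:,1]-.195)<.1)]
        if len(P)>20: print(cam,'st',o['p'],cv2.minAreaRect((P[:,:2]*1000).astype(np.float32)))
E
```

```text
time_s: 17.75
tcp_pos: [0.5121, -0.117, 0.102]
eef_rot: [180.0, -0.0, -98.3]
contact_force: [-0.3, 0.5, -0.9]
gripper_width: 0.0537
gripper_force: 12.0
time_s: 18.38
tcp_pos: [0.5114, -0.1167, 0.2211]
eef_rot: [179.9, 0.0, -98.3]
contact_force: [-0.1, 0.4, -2.4]
gripper_width: 0.0536
gripper_force: 12.0
side 0.59 z [0.13 0.27] [ 511.7 -106.9] [39. 55.] 78.5
top st 0.64 ((636.2713623046875, 194.41036987304688), (23.10884666442871, 52.22626876831055), 7.8043670654296875)
side 0.95 ((544.0269165039062, 221.108642578125), (105.3656997680664, 230.3672637939453), 72.72616577148438)
side st 0.65 ((615.8511962890625, 194.74835205078125), (57.7381706237793, 58.370460510253906), 77.1856918334961)
```

```bash
python3 -m handwheel '[[1,-0.4,4.5,1,10],[1,-0.9,9,1,20],[1,-1.3,13.5,1,30],[1,-1.8,18,1,40],[1,-2.2,22.5,1,50],[1,-2.6,27,1,60],[1,-3.1,31.5,1,70],[1,-3.5,35.9,1,80]]'; python3 -m handwheel '[[1,0,0,0,1],[1,0,0,0,1],[1,0,0,-3,1]]'; python3 - <<'E'
from h import *
p,d=imaging.capture('side'); cv2.imwrite('pics/f_crop.png',cv2.resize(p[180:370,190:410,::-1],None,fx=3,fy=3))
E
```

```text
time_s: 19.88
tcp_pos: [0.4769, 0.2437, 0.2322]
eef_rot: [-180.0, -0.0, -17.9]
contact_force: [0.1, -0.9, -1.5]
gripper_width: 0.0541
gripper_force: 12.0
time_s: 20.25
tcp_pos: [0.4787, 0.2424, 0.2039]
eef_rot: [-179.8, -0.2, -17.3]
contact_force: [0.2, 0.2, -3.3]
gripper_width: 0.054
gripper_force: 12.0
```

View pics/f_crop.png

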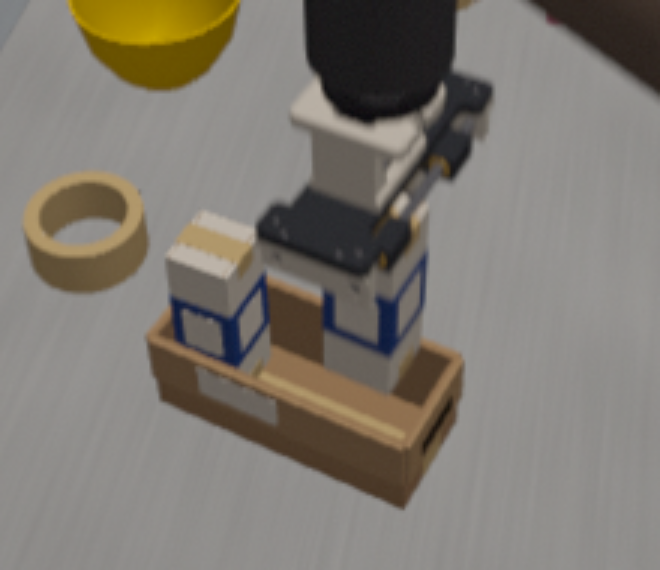

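The carton hangs upright over the free end of the case. Lowering.

```bash
python3 -m handwheel '[[1,0,0,-3,0],[1,0,0,-6,0],[1,0,0,-8,0],[1,0,0,-9,0],[1,0,0,-9.3,0],[1,0,0,-9.6,0],[1,0,0,-9.6,0]]'
```

```text
time_s: 21.18
tcp_pos: [0.4778, 0.2425, 0.1069]
eef_rot: [-179.9, -0.1, -17.2]
contact_force: [1.0, -1.0, 0.0]
gripper_width: 0.054
gripper_force: 12.0
```

```bash
python3 -m handwheel '[[1,0,0,-0.15,0],[1,0,0,-0.15,0],[0,0,0,-0.15,0],[0,0,0,-0.15,0],[0,0,0,-0.15,0],[0,0,0,6,0],[0,0,0,12,0],[0,0,0,12,0]]'; python3 meas.py .478 .242
```

```text
time_s: 22.18
tcp_pos: [0.4794, 0.2439, 0.2313]
eef_rot: [-179.6, -0.3, -17.2]
contact_force: [0.4, 0.6, -0.3]
gripper_width: 0.0876
gripper_force: 0.0
top 0.44 z [0.031 0.156] [473.9 210.6] [120.  20.] 87.5
side 0.87 z [0.061 0.158] [485.7 251.9] [82. 56.] 55.7
side 0.21 z [0.006 0.084] [543.3 221.4] [103. 229.] 72.2
```

```bash
python3 -m handwheel '[[0,1,-6,0,-3],[0,2,-12,0,-6],[0,3,-18,0,-9],[0,4,-24,0,-12],[0,5,-30,0,-15],[0,6,-36,0,-18],[0,7,-42,0,-22],[0,7,-42,0,-28]]' 4; python3 -m handwheel '[[0,1,-6,-2,0],[0,2,-12,-4,0],[0,3,-18,-6,0],[0,3.3,-21.8,-7,0],[0,3.3,-21.8,-7,0],[0,3.3,-21.8,-7,0]]'; python3 meas.py .478 .242;python3 meas.py .548 -.364
```

```text
time_s: 23.38
tcp_pos: [0.5463, -0.1817, 0.2235]
eef_rot: [179.8, 0.2, -45.7]
contact_force: [-0.0, 0.3, -0.5]
gripper_width: 0.0875
gripper_force: 0.0
time_s: 24.12
tcp_pos: [0.5794, -0.3957, 0.1543]
eef_rot: [179.9, 0.2, -45.3]
contact_force: [0.1, -0.2, -0.2]
gripper_width: 0.0875
gripper_force: 0.0
top 0.6 z [0.051 0.157] [484.4 240.1] [55. 57.] 72.6
side 0.85 z [0.061 0.158] [484.6 241.5] [54. 56.] 72.7
top 0.68 z [0.044 0.058] [ 543.6 -360.6] [ 56. 141.] 45.4
side 0.74 z [0.005 0.058] [ 547.3 -362.6] [ 61. 157.] 46.9
```

```bash
python3 -m handwheel '[[0,0,0,-6,0],[0,0,0,-11,0],[0,0,0,-14.5,0],[0,0,0,-14.5,0],[1,0,0,-14.5,0],[1,0,0,-14.5,0],[1,0,0,-14.5,0],[1,0,0,-14.5,0]]' 4;python3 -m handwheel '[[1,0,0,1,0],[1,0,0,3,0],[1,0,0,5,0],[1,0,0,7,0],[1,0,0,9,0],[1,0,0,11,0],[1,0,0,13,0],[1,0,0,14.5,0]]' 3.5;python3 -m handwheel '[[1,0,0,0,0],[1,0,0,0,0],[1,0,0,0,0]]'
python3 - <<'E'
from h import *
p,d=imaging.capture('side'); cv2.imwrite('pics/g_crop.png',cv2.resize(p[60:240,250:450,::-1],None,fx=3,fy=3))
E
```

```text
time_s: 25.52
tcp_pos: [0.5806, -0.3962, 0.0121]
eef_rot: [-180.0, -0.1, -45.2]
contact_force: [-0.5, 0.6, 4.9]
gripper_width: 0.0544
gripper_force: 4.0
time_s: 26.52
tcp_pos: [0.5805, -0.396, 0.1584]
eef_rot: [-180.0, -0.1, -45.2]
contact_force: [-0.7, -0.5, -1.9]
gripper_width: 0.0541
gripper_force: 3.5
time_s: 26.9
tcp_pos: [0.5797, -0.3956, 0.1549]
eef_rot: [180.0, 0.1, -45.2]
contact_force: [-0.1, 0.6, -3.3]
gripper_width: 0.054
gripper_force: 3.5
```

View pics/g_crop.png

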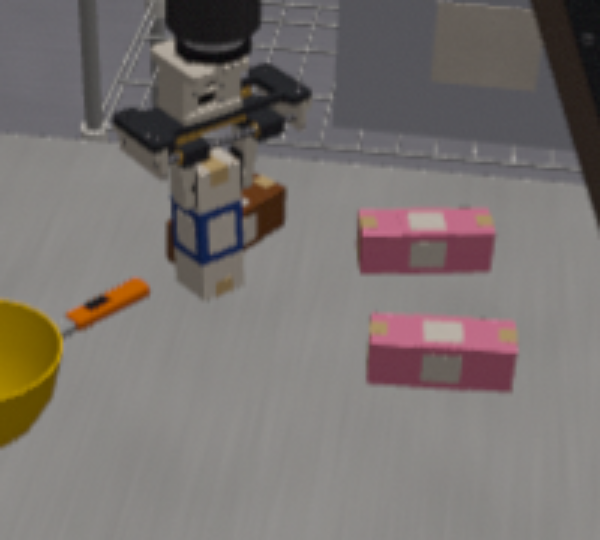

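It hangs upright, heavy end down. Squaring it on the table in the same way.

```bash
python3 -m handwheel '[[1,0,0,-2,0],[1,0,0,-4,0],[1,0,0,-4.7,0],[1,0,0,-5.0,0],[1,0,0,-5.2,0],[1,0,0,-5.2,0]]' ;python3 -m handwheel '[[0,0,0,0,0],[0,0,0,0,0],[0,0,0,0,0],[0,0,0,0,0],[0,0,0,0,0]]'; python3 meas.py .58 -.396
```

```text
time_s: 27.7
tcp_pos: [0.5805, -0.3962, 0.1048]
eef_rot: [-180.0, -0.1, -45.2]
contact_force: [-1.4, 1.0, 4.8]
gripper_width: 0.0539
gripper_force: 3.5
time_s: 28.32
tcp_pos: [0.5802, -0.3959, 0.104]
eef_rot: [-180.0, 0.0, -45.2]
contact_force: [-0.4, 0.2, 0.1]
gripper_width: 0.0869
gripper_force: 0.0
top 0.66 z [0.009 0.14 ] [ 566.7 -375.2] [48. 12.] 47.1
side 0.83 z [0.012 0.151] [ 584.8 -377.9] [85. 41.] 56.3
```

```bash
python3 - <<'E'
from h import *
e=np.array([-.704,.710]); n=np.array([.71,.704])
for cam in('side','top'):
    p,d=imaging.capture(cam)
    for o in finder.cut_out(cam,'carton_b'):
        P,_=world(cam,d,o['region'].astype(bool)); 
        if np.hypot(*(np.median(P[:,:2],0)-[.58,-.396]))>.08: continue
        t=(P[:,:2]-[.580,-.396])@e; w=(P[:,:2]-[.580,-.396])@n
        for a,b in((.015,.05),(.05,.09),(.09,.13),(.143,.17)):
            k=(P[:,2]>a)&(P[:,2]<b)
            if k.sum()>5: print(cam,a,b,k.sum(),'t',np.round(np.percentile(t[k],[5,25,50,75,95])*1000),'w',np.round(np.percentile(w[k],[3,50,97])*1000))
E
```

```text
side 0.015 0.05 194 t [-25.   4.  19.  22.  25.] w [-20.  22.  31.]
side 0.05 0.09 225 t [-21.   8.  20.  23.  25.] w [-23.  16.  31.]
side 0.09 0.13 227 t [-9. 13. 19. 22. 26.] w [-22.  15.  31.]
side 0.143 0.17 129 t [-8.  1. 12. 20. 24.] w [-25.   2.  29.]
top 0.015 0.05 54 t [ 5. 19. 19. 20. 22.] w [-23.   7.  30.]
top 0.05 0.09 59 t [14. 19. 20. 20. 21.] w [-24.   4.  29.]
top 0.09 0.13 66 t [19. 19. 20. 20. 21.] w [-23.   4.  28.]
top 0.143 0.17 27 t [10. 10. 11. 12. 13.] w [-24.   1.  26.]
```

Front face is 20–22 mm ahead of the finger line, so the carton's centre is about 6 mm behind it. Recentre, grip firmly and lift.

```bash
python3 -m handwheel '[[0,0.6,-0.2,0,0],[0,0.6,-0.2,0,0],[1,0.6,-0.2,0,0],[1,0.6,-0.2,0,0],[1,0.6,-0.2,0,0],[1,0.6,-0.2,0,0],[1,0.6,-0.2,0,0]]' 12; python3 -m handwheel '[[1,0,0,3,0],[1,0,0,8,0],[1,0,0,13,0],[1,0,0,17.5,0],[1,0,0,17.5,0],[1,0,6,17.5,0],[1,0,12,17.5,5]]'; python3 -m handwheel '[[1,-0.5,6,0,5],[1,-1,12,0,10],[1,-1.5,18,0,15],[1,-2,24,0,20],[1,-2.5,30,0,23],[1,-3,36,0,23],[1,-3.4,42,0,23],[1,-3.4,47,0,23]]'; python3 -m handwheel '[[1,0,0,0,0],[1,0,0,0,0],[1,0,0,0,0]]'; python3 - <<'E'
from h import *
ex=np.array([.955,-.297]); ey=np.array([.297,.955]); s=get_state(); print('tcp case',((s['tcp_pos'][:2]-np.array([.544,.221]))@np.c_[ex,ey]).round(4))
for cam in('side','top'):
    p,d=imaging.capture(cam)
    P,_=world(cam,d,np.ones(d.shape,bool)); q=(P[:,:2]-[.544,.221])@np.c_[ex,ey]
    k=(abs(q[:,0]-.007)<.055)&(abs(q[:,1])<.05)&(P[:,2]>.19)&(P[:,2]<.25)
    for lo,hi in((.19,.21),(.21,.23),(.23,.25)):
        j=k&(P[:,2]>lo)&(P[:,2]<hi)
        if j.sum()>5: print(cam,lo,j.sum(),np.round(np.percentile(q[j],[2,50,98],axis=0)*1000).T.tolist())
    j=(P[:,2]>.148)&(P[:,2]<.165)
    for c in(-.063,.076):
        a=j&(abs(q[:,0]-c)<.045)&(abs(q[:,1])<.045)
        if a.sum()>10: print(cam,'stood',c,a.sum(),np.round(np.percentile(q[a],[2,98],axis=0)*1000).T.tolist())
E
```

```text
time_s: 29.6
tcp_pos: [0.5861, -0.398, 0.1041]
eef_rot: [180.0, 0.0, -45.2]
contact_force: [-0.9, -1.3, 0.1]
gripper_width: 0.0543
gripper_force: 12.0
time_s: 30.48
tcp_pos: [0.5852, -0.2766, 0.2767]
eef_rot: [180.0, 0.2, -40.3]
contact_force: [1.0, 0.2, -2.3]
gripper_width: 0.054
gripper_force: 12.0
time_s: 31.48
tcp_pos: [0.5508, 0.1942, 0.2777]
eef_rot: [179.9, 0.1, -17.2]
contact_force: [1.3, 0.1, -2.0]
gripper_width: 0.0538
gripper_force: 12.0
time_s: 31.85
tcp_pos: [0.552, 0.1911, 0.2786]
eef_rot: [180.0, 0.0, -17.3]
contact_force: [-0.3, 0.2, -2.5]
gripper_width: 0.0539
gripper_force: 12.0
tcp case [ 0.0165 -0.0262]
side 0.19 203 [[-5.0, 7.0, 47.0], [-46.0, 0.0, 3.0]]
side 0.21 208 [[-7.0, 8.0, 46.0], [-46.0, 0.0, 3.0]]
side 0.23 221 [[-8.0, 7.0, 46.0], [-45.0, 1.0, 4.0]]
side stood -0.063 535 [[-89.0, -37.0], [-24.0, 29.0]]
side stood 0.076 441 [[49.0, 102.0], [-28.0, 23.0]]
top stood -0.063 391 [[-90.0, -36.0], [-27.0, 25.0]]
top stood 0.076 189 [[75.0, 104.0], [-30.0, 23.0]]
```

```bash
python3 -m handwheel '[[1,-0.5,2.9,0,0],[1,-0.5,2.9,0,0],[1,-0.5,2.9,-4,0],[1,-0.5,2.9,-8,0],[1,-0.5,2.9,-11,0],[1,-0.5,2.9,-11,0]]'; python3 - <<'E'
from h import *
ex=np.array([.955,-.297]); ey=np.array([.297,.955]); s=get_state(); print('tcp case',((s['tcp_pos'][:2]-np.array([.544,.221]))@np.c_[ex,ey]).round(4))
p,d=imaging.capture('side'); cv2.imwrite('pics/i_crop.png',cv2.resize(p[180:370,190:410,::-1],None,fx=3,fy=3))
E
```

```text
time_s: 32.7
tcp_pos: [0.546, 0.2193, 0.1669]
eef_rot: [179.8, 0.2, -17.3]
contact_force: [0.0, 0.8, -1.9]
gripper_width: 0.0541
gripper_force: 12.0
tcp case [ 0.0024 -0.001 ]
```

View pics/i_crop.png

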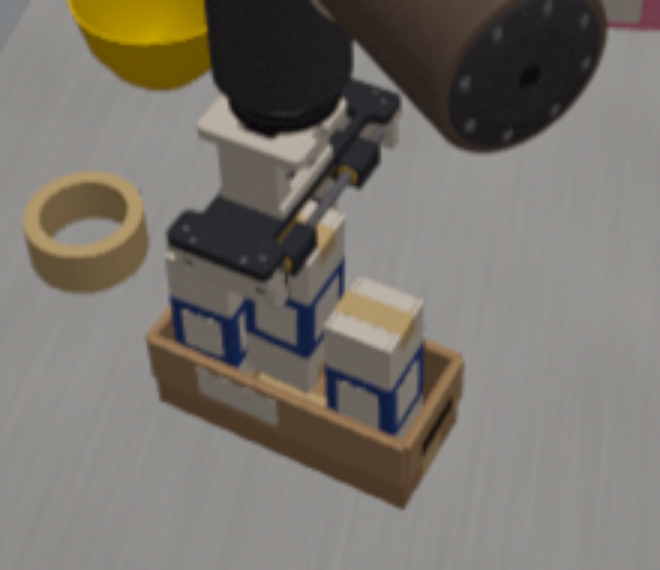

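The second carton is between the two standing ones, with room on both sides. Lowering.

```bash
python3 -m handwheel '[[1,0,0,-2.5,0],[1,0,0,-4.5,0],[1,0,0,-5.4,0],[1,0,0,-5.8,0],[1,0,0,-6.0,0],[1,0,0,-6.0,0],[1,0,0,-6.0,0]]'
```

```text
time_s: 33.62
tcp_pos: [0.5479, 0.2214, 0.1101]
eef_rot: [-179.9, -0.1, -17.2]
contact_force: [1.5, -1.1, 3.4]
gripper_width: 0.0536
gripper_force: 12.0
```

Floor contact: the force went from -2.5 to +3.4. Release and rise.

```bash
python3 -m handwheel '[[0,0,0,0,0],[0,0,0,0,0],[0,0,0,0,0],[0,0,0,0,0],[0,0,0,3,0],[0,0,0,8,0],[0,0,0,14,0]]'; python3 -m handwheel '[[0,0,-6,2,0],[0,0,-12,2,0],[0,0,-18,2,0],[0,0,-24,2,0],[0,0,-24,2,0],[0,0,-24,2,0],[0,0,-24,2,0]]'; python3 - <<'E'
from h import *
ex=np.array([.955,-.297]); ey=np.array([.297,.955])
for cam in('side','top'):
    p,d=imaging.capture(cam)
    P,_=world(cam,d,np.ones(d.shape,bool)); q=(P[:,:2]-[.544,.221])@np.c_[ex,ey]
    for c in(-.063,.006,.076):
        a=(P[:,2]>.14)&(abs(q[:,0]-c)<.033)&(abs(q[:,1])<.045)&(P[:,2]<.2)
        if a.sum()>10: 
            co=np.linalg.lstsq(np.c_[q[a],np.ones(a.sum())],P[a,2],rcond=None)[0]
            print(cam,c,a.sum(),np.round(np.percentile(q[a],[2,98],axis=0)*1000).T.tolist(),'z',np.round(np.median(P[a,2]),3),'slope',co[:2].round(3))
    for nm,c in(('tub',(.774,-.168)),('tape_roll',(.77,.085)),('safety_knife',(.709,-.367))):
        for o in finder.cut_out(cam,nm)[:1]:
            Q,_=world(cam,d,o['region'].astype(bool)); print(cam,nm,cv2.minAreaRect((Q[Q[:,2]>np.percentile(Q[:,2],90)-.008][:,:2]*1000).astype(np.float32))[0])
cv2.imwrite('pics/j.png',p[:,:,::-1])
E
```

```text
time_s: 34.5
tcp_pos: [0.5466, 0.2207, 0.2496]
eef_rot: [179.9, 0.1, -17.2]
contact_force: [0.7, 0.6, -0.1]
gripper_width: 0.0876
gripper_force: 0.0
time_s: 35.38
tcp_pos: [0.5474, -0.0179, 0.269]
eef_rot: [-180.0, 0.0, -17.2]
contact_force: [-0.1, 0.1, -0.4]
gripper_width: 0.0877
gripper_force: 0.0
side -0.063 612 [[-90.0, -37.0], [-24.0, 29.0]] z 0.156 slope [ 0.034 -0.074]
side 0.006 587 [[-17.0, 36.0], [-23.0, 29.0]] z 0.155 slope [ 0.054 -0.059]
side 0.076 553 [[49.0, 102.0], [-29.0, 23.0]] z 0.155 slope [ 0.061 -0.047]
side tub (774.3524169921875, -167.36610412597656)
side tape_roll (769.5641479492188, 84.86860656738281)
side safety_knife (722.2771606445312, -345.7470397949219)
top -0.063 392 [[-90.0, -37.0], [-26.0, 26.0]] z 0.154 slope [0.01  0.048]
top tub (774.4231567382812, -167.50665283203125)
top safety_knife (712.5238037109375, -366.3427734375)
```

View pics/j.png

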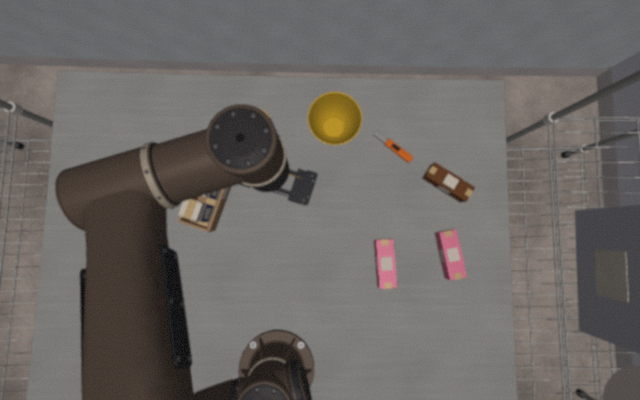

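The top picture shows the arm clear of everything, with the tub at (334,119) and the knife at (395,149) where they were. The side measurement has all three cartons standing level in the case, tops at about 155 mm. Handing in.

```bash
python3 -c "
from plant import r; print(r.close_job())"
```

```text
the job is handed in; nothing more can be done
None
```

I stood both cartons in the case beside the stored one, heavy ends down, set down and released, and handed the job in at about 35 s; the hand-in gave no verdict.

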